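Sign off a picked order on the pick-by-light rail

ROBOT

A 7-joint arm with a two-finger parallel gripper is mounted at the origin on the work surface. World frame = base frame: x ahead of the robot, y to its left, z up, the work surface at z = 0. Lengths are in m, angles in degrees, forces in N, time in s.
With the tool pointing down it reaches from about 0.425 to 0.875 m from the base axis. Payload 4.7 kg.
Tool frame: the origin (TCP) lies between the finger pads; the fingertips stand 14 mm ahead of it and the grasp point (between the pads) lies 5 mm behind it (env.tip_reach is the distance from the TCP to the fingertips, in m); z points along the fingers, y is the direction in which the jaws open and shut (so a half turn about z gives the same grasp; the last joint's range is limited). The gripper opens to 87 mm and grips with 3 to 60 N. Pads are 19 mm wide; open, the fingers measure 117 mm over their backs; the gripper's body (75 mm by 190 mm) begins 51 mm behind the grasp point.
Start: joints at [74.433, 18.392, -4.016, 83.108, 1.295, 78.541, -3.26], TCP at [0.183, -0.624, 0.237] pointing down, gripper open.
Joint ranges: [-163.93, 163.93], [-17.29, 119.83], [-79.2, 71.16], [3.27, 140.29], [-89.18, 269.18], [5.43, 117.66], [-154.24, 154.24]. Speed limits (degrees/s): [147.25, 147.25, 180, 180, 180, 180, 180].

INTERFACE

Orientations are given as [roll, pitch, yaw] about the fixed x, y, z axes, in that order (R = Rz(yaw) Ry(pitch) Rx(roll)).
In Python, from cell import env gives the robot as it stands. The module is installed in compiled form; this text tells all that it offers.
- The arm moves only by the shell command python3 -m pendant 'ROWS' [FORCE]. ROWS is JSON, a list of rows, each an object of numbers: "rx", "ry", "rz": the turn, a rotation vector about the tool's x, y, z in degrees; "tx", "ty", "tz": the shift along the tool's x, y, z in mm; "jaw": the finger opening in mm, from 0 to 87. In form: [{"rx": .., "ry": .., "rz": .., "tx": .., "ty": .., "tz": .., "jaw": ..}, ...]. A call has 1 to 20 rows; each row shifts and turns the commanded pose from where the row before left it, along the tool's axes as they then stand; what a row does not reach is not made up. A row lasts 1/12 s, in which the tool goes at most 41.7 mm and 7.16 degrees, less where a joint would pass 70% of its speed; a pose out of reach is approached as far as the arm can. A call with a gripper value outside its range is refused whole. The fingers move at their own pace and stop on an object; FORCE is the grip in N (left out, the last holds). Time passes only in rows, so rows that do not move let the fingers close. It gives the time, the measured TCP pose, the force and the opening at its end, in the units of the state.
- env.get_obs(): the state, without advancing time (a new reading comes with each control period).
- env.read_camera(name): name is "side" or "top" or "wrist"; returns a dict with "img" (480x640x3 uint8, red, green, blue), "range_z" (480x640 float32, m along the optical axis (not along the pixel's ray), 0 where there is no reading), "vertical_fov" (degrees; the focal length in pixels is half the picture's height over the tangent of half this angle, whatever the lens; pixels are square), "cx", "cy" (the principal point, pixels), "world_to_cam" (4x4, takes a point from world to camera coordinates). Camera axes: x right, y up, looking along -z (the intrinsics and any distortion apply to the point x, -y, -z); pixel columns grow to the right and rows downward; lengths in m; the calibration is good to about 2 mm. A picture is of the moment at which its call begins.
- env.sign_off(): hands the job in, once; it reports no verdict.
The state is a dict: "time_s": time; "qpos": joint angles; "joint_velocities": joint speeds; "effort": joint torques, N m; "tool_pos": TCP position; "tool_rot": TCP orientation; "force": force on the tool from outside, world axes, zero at the start; "wrist_torque": the same for the moment, N m; "grip_width": finger opening in m.
Only numpy, scipy, OpenCV 4.12 (cv2) and the standard library are available. Lean on these libraries where they do the work, as an engineer would, in place of code of your own. Each camera call takes 0.05 s, during which the arm holds its last target.

TASK

The fittings of an order have been picked into the tote, and you sign it off on the pick rail with a light fingertip: press in the green button in front of the bin of brass caps until it stays in, then the grey elbows' button, then the copper tees' button, and last give the blue order-complete button on the counter terminal a light press and let it spring back. Do not press the black nipples' button, and do not pick up or shift any bin, fitting or other thing on the counter.

Things in the scene. Friction and masses are not known exactly. Their poses are not given: they have to be found in the camera images.
- top_caps (a point): top centre of the round green confirm button (29 mm across) on the pick unit in front of the bin of brass caps; moves with it, about 64 mm above the counter. z points out along the button's axis, 20 degrees from vertical, leaning to the near side (-x); y runs along the rail to the left. It stands 13 mm proud of its black face. Neighbouring buttons are 112 mm apart.
- confirm_caps (a joint): how far that green button is pushed in, m: 0 out (as it starts), 0.006 fully in. A latching button: it stays where it is when let go. Its cap rides on a spring (2 N per mm, 5 mm of give): the cap gives about 2 mm before the button starts to move at 3.5 to 4 N, and gives on when it is fully in, so a push of 6 N is ample.
- top_elbows (a point): top centre of the round green confirm button (29 mm across) on the pick unit in front of the bin of grey elbows; moves with it, about 64 mm above the counter. z points out along the button's axis, 20 degrees from vertical, leaning to the near side (-x); y runs along the rail to the left. It stands 13 mm proud of its black face. Neighbouring buttons are 112 mm apart.
- confirm_elbows (a joint): how far that green button is pushed in, m: 0 out (as it starts), 0.006 fully in. A latching button: it stays where it is when let go. Its cap rides on a spring (2 N per mm, 5 mm of give): the cap gives about 2 mm before the button starts to move at 3.5 to 4 N, and gives on when it is fully in, so a push of 6 N is ample.
- top_tees (a point): top centre of the round green confirm button (29 mm across) on the pick unit in front of the bin of copper tees; moves with it, about 64 mm above the counter. z points out along the button's axis, 20 degrees from vertical, leaning to the near side (-x); y runs along the rail to the left. It stands 13 mm proud of its black face. Neighbouring buttons are 112 mm apart.
- confirm_tees (a joint): how far that green button is pushed in, m: 0 out (as it starts), 0.006 fully in. A latching button: it stays where it is when let go. Its cap rides on a spring (2 N per mm, 5 mm of give): the cap gives about 2 mm before the button starts to move at 3.5 to 4 N, and gives on when it is fully in, so a push of 6 N is ample.
- top_nipples (a point): top centre of the round green confirm button (29 mm across) on the pick unit in front of the bin of black nipples; moves with it, about 64 mm above the counter. z points out along the button's axis, 20 degrees from vertical, leaning to the near side (-x); y runs along the rail to the left. It stands 13 mm proud of its black face. Neighbouring buttons are 112 mm apart.
- confirm_nipples (a joint): how far that green button is pushed in, m: 0 out (as it starts), 0.006 fully in. A latching button: it stays where it is when let go. Its cap rides on a spring (2 N per mm, 5 mm of give): the cap gives about 2 mm before the button starts to move at 3.5 to 4 N, and gives on when it is fully in, so a push of 6 N is ample.
- top_complete (a point): top centre of the large blue order-complete button (mushroom, 42 mm across, facing straight up, 66 mm above the counter, 20 mm proud of its black collar) on the grey counter terminal, a fixed 130 x 100 x 42 mm box; moves with the button. Beyond it (+x of this point, from 55 mm on) a small blank screen stands up, to 95 mm above the counter.
- complete (a joint): how far the blue button is pushed in, m: 0 out, 0.012 fully in; 6 to 7 mm is a good press. Spring: 1.4 N at the start, 0.7 N more per mm (about 6 N at 6.5 mm); it springs back when let go.
- bin_caps: loose open cardboard bin of brass hexagonal caps (yellow metal, 35 mm across, 22 mm tall), 220 long (x) x 104 wide x 98 mm tall (front 50 mm), about 1.6 kg, right behind its own pick unit; origin: centre of its underside, 145 mm beyond the rail's centre line. Bin and unit of one fitting go together; which of the four places they have varies. Not to be moved.
- bin_elbows: loose open cardboard bin of pale grey galvanised 90-degree elbows (33 mm mouths), 220 long (x) x 104 wide x 98 mm tall (front 50 mm), about 1.6 kg, right behind its own pick unit; origin: centre of its underside, 145 mm beyond the rail's centre line. Bin and unit of one fitting go together; which of the four places they have varies. Not to be moved.
- bin_tees: loose open cardboard bin of copper tees (60 mm long), 220 long (x) x 104 wide x 98 mm tall (front 50 mm), about 1.6 kg, right behind its own pick unit; origin: centre of its underside, 145 mm beyond the rail's centre line. Bin and unit of one fitting go together; which of the four places they have varies. Not to be moved.
- bin_nipples: loose open cardboard bin of black iron nipples (straight black threaded pipe pieces, 60 mm long), 220 long (x) x 104 wide x 98 mm tall (front 50 mm), about 1.6 kg, right behind its own pick unit; origin: centre of its underside, 145 mm beyond the rail's centre line. Bin and unit of one fitting go together; which of the four places they have varies. Not to be moved.
- tote: blue open plastic order tote, 230 x 120 x 60 mm, fixed; origin at the centre of its underside. It holds the picked fittings. It stands at one end of the rail and the terminal at the other; which is left and which right varies.
- picked_cap: loose picked brass cap, 35 mm across, 22 mm tall, lying in the tote; origin on its underside. Not to be moved.
- picked_elbow: loose picked grey elbow, 33 mm thick, lying in the tote; origin on its underside. Not to be moved.
- picked_tee: loose picked copper tee, 60 mm long, 29 mm thick, lying in the tote; origin on its underside. Not to be moved.
- gate_valve: loose brass gate valve, 68 mm long, 86 mm tall, with a blue round handwheel (62 mm) on top, standing on the counter between robot and rail; origin at the centre of its underside. Not to be moved.
- ball_valve: loose brass ball valve, 72 mm long, with a yellow lever at 54 mm height that reaches 93 mm from the centre along its +x; origin at the centre of its underside. Not to be moved.
- carton: loose small white carton, 75 x 55 x 48 mm; origin at the centre of its underside. Not to be moved.
- tape_roll: loose white roll of thread tape lying flat, 54 mm across, 16 mm thick; origin at the centre of its underside. Not to be moved.

How it is judged (in metres and radians):
On the way, in this order (a step that is already met when the one before it is completed fails the run):
1. the brass caps' button is pressed in (value of joint confirm_caps above 0.0035 m), for 0.1 s.
2. the grey elbows' button is pressed in (value of joint confirm_elbows above 0.0035 m), for 0.1 s.
3. the copper tees' button is pressed in (value of joint confirm_tees above 0.0035 m), for 0.1 s.
4. the blue order-complete button is pressed (value of joint complete above 0.004 m), for 0.05 s.
At the end, for the whole second after the job is handed in: Caps', elbows' and tees' buttons at least 3.5 mm in (of 6) and pressed in that order; then the blue one pressed 4 mm (of 12) and out again to 1.5 mm; nipples' button under 2 mm in; no loose thing over 15 mm from its place; no push over 25 N (value of joint each of confirm_caps, confirm_elbows, confirm_tees above 0.0035 m and value of joint confirm_nipples below 0.002 m and value of joint complete below 0.0015 m and distance of each of bin_caps, bin_elbows, bin_tees, bin_nipples, picked_cap, picked_elbow, picked_tee, gate_valve, ball_valve, carton, tape_roll from where it was at the start of the episode below 0.015 m); the robot touches nothing.
It fails at once if a button goes in before its turn (caps, elbows, tees, order-complete) ((value of joint confirm_elbows above 0.002 m and value of joint confirm_caps below 0.0035 m) or (value of joint confirm_tees above 0.002 m and value of joint confirm_elbows below 0.0035 m) or (value of joint complete above 0.002 m and value of joint confirm_tees below 0.0035 m)).
It fails at once if the black nipples' button is pressed (2 mm) (value of joint confirm_nipples above 0.002 m).
It fails at once if anything is pushed harder than 25 N (contact force between any of the fingers, the arm and anything else above 25 N).
It fails at once if a bin, a picked fitting or another loose thing is lifted, carried or pushed 15 mm (distance of any of bin_caps, bin_elbows, bin_tees, bin_nipples, picked_cap, picked_elbow, picked_tee, gate_valve, ball_valve, carton, tape_roll from where it was at the start of the episode above 0.015 m).
It also fails if it takes over 61 s, if anything falls off the work surface, if the arm or the gripper's body presses on something with over 40 N, if the wrist force passes 120 N, or if a joint passes its speed limit or range.

## Working session

There is one attempt and no reset: what is moved stays moved. The work goes in short steps, Python scripts to look and compute and a shell command to move; the robot and the scene stay as the last step left them, time stands still between calls to the robot, and variables do not carry over. Pictures are saved under pics/ and viewed, and the job is handed in when it is done.

```bash
mkdir -p pics; python3 - <<'E'
from cell import env
import cv2
print(env.get_obs())
for n in ("top","side","wrist"):
    c=env.read_camera(n); cv2.imwrite(f"pics/{n}0.png",c["img"][:,:,::-1]); print(n,c["vertical_fov"],c["cx"],c["cy"],c["world_to_cam"].round(3).tolist(),[k for k in c])
E
```

```text
{'time_s': 0.0, 'qpos': array([74.4329711 , 18.436946  , -4.01439083, 83.17396021,  1.29444058,
       78.53945013, -3.26080022]), 'joint_velocities': array([ 0.01959886, -0.06493161,  0.02646949,  0.06770647, -0.09736958,
       -0.04857372,  0.02203945]), 'effort': array([ 3.11517142e-04, -4.91301048e+01, -4.04193308e-01, -3.12530279e+01,
       -6.42041839e-02,  4.36402566e-02,  1.88971903e-04]), 'tool_pos': array([ 0.18304888, -0.62316009,  0.23549352]), 'tool_rot': array([-1.79894847e+02,  5.48284865e-03,  1.63747683e+01]), 'force': array([-0.17406775,  0.66730877, -0.46987112]), 'wrist_torque': array([-0.03805601, -0.0219034 ,  0.01233724]), 'grip_width': 0.08710982873371194}
top 47.85260623650162 320.38855746465225 238.8258341344333 [[0.05, -0.999, 0.005, -0.015], [0.977, 0.05, 0.207, -0.554], [-0.207, -0.005, 0.978, -1.156], [0.0, 0.0, 0.0, 1.0]] ['img', 'range_z', 'vertical_fov', 'cx', 'cy', 'world_to_cam']
side 52.46481197751117 315.7209089022368 239.34286284943178 [[-0.992, -0.124, 0.016, 0.555], [0.094, -0.661, 0.745, -0.109], [-0.082, 0.741, 0.667, -1.213], [0.0, 0.0, 0.0, 1.0]] ['img', 'range_z', 'vertical_fov', 'cx', 'cy', 'world_to_cam']
wrist 64.20565830005125 318.7549173211044 241.016329224159 [[0.282, -0.959, -0.001, -0.649], [0.914, 0.269, -0.302, 0.038], [0.29, 0.084, 0.953, -0.392], [0.0, 0.0, 0.0, 1.0]] ['img', 'range_z', 'vertical_fov', 'cx', 'cy', 'world_to_cam']
```

View pics/top0.png

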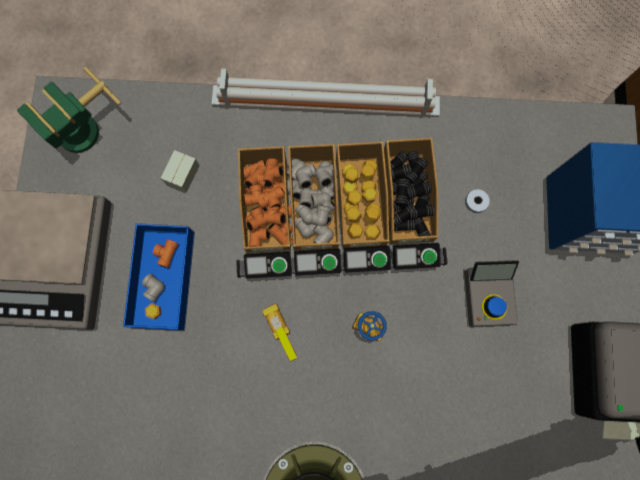

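View pics/side0.png

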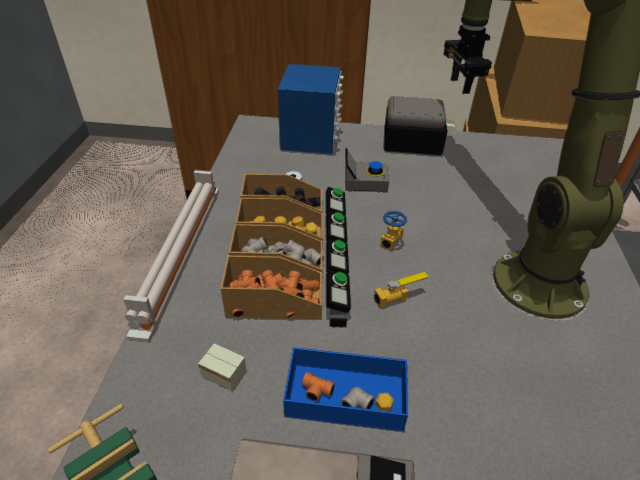

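The top view shows, left to right, tees (279,265), elbows (331,263), caps (379,259), nipples (429,257), with the blue button at (495,306). The gate valve stands at (370,326) and the ball valve at (280,330). Next I localise them.

```bash
cat > h.py <<'E'
import numpy as np, cv2
from cell import env
def blobs(c,col,mina=40):
    h=cv2.cvtColor(c["img"],cv2.COLOR_RGB2HSV)
    lo,hi={"g":((50,120,60),(85,255,255)),"b":((100,200,120),(125,255,255))}[col]
    m=cv2.inRange(h,lo,hi); n,l,s,ce=cv2.connectedComponentsWithStats(m)
    return [(ce[i],s[i],l==i) for i in range(1,n) if s[i,4]>=mina]
def K(c):
    return 240/np.tan(np.radians(c["vertical_fov"]/2))
def ray(c,uv):
    f=K(c); d=np.array([(uv[0]-c["cx"])/f,-(uv[1]-c["cy"])/f,-1])
    R=c["world_to_cam"][:3,:3];t=c["world_to_cam"][:3,3]
    return -R.T@t, R.T@d
def plane(c,uv,z):
    o,d=ray(c,uv); return o+d*(z-o[2])/d[2]
def pt(c,uv,r):
    o,d=ray(c,uv); return o+d*r
E
python3 - <<'E'
from h import *
np.set_printoptions(precision=4,suppress=True)
for n in("top","side"):
    c=env.read_camera(n)
    for col,z in(("g",.064),("b",.066)):
        for ce,s,m in blobs(c,col):
            if s[4]>1500: continue
            r=np.median(c["range_z"][m])
            print(n,col,ce,s[2:],plane(c,ce,z),pt(c,ce,r))
E
```

```text
top g [ 65.0066 100.1987] [ 40  34 458] [0.8555 0.6305 0.064 ] [0.819  0.5893 0.142 ]
top g [ 34.6519 121.8083] [ 34  33 339] [0.7976 0.693  0.064 ] [0.7645 0.647  0.1433]
top g [ 55.5601 118.1906] [ 26  25 341] [0.8091 0.6458 0.064 ] [0.7912 0.6231 0.106 ]
top g [ 82.0108 145.3333] [18 11 93] [0.7455 0.5747 0.064 ] [0.7635 0.5979 0.0157]
top g [429.4874 256.6723] [ 12  12 119] [ 0.525  -0.2307  0.064 ] [ 0.525  -0.2307  0.0642]
top g [379.3559 259.5593] [ 12  12 118] [ 0.5128 -0.1197  0.064 ] [ 0.5129 -0.1198  0.0635]
top g [328.9018 262.3839] [ 12  12 112] [ 0.5008 -0.0083  0.064 ] [ 0.5008 -0.0083  0.0641]
top g [278.5    265.4035] [ 12  12 114] [0.4884 0.1026 0.064 ] [0.4883 0.1026 0.0641]
top b [496.4274 306.0207] [ 18  17 241] [ 0.423  -0.3769  0.066 ] [ 0.4228 -0.3763  0.0678]
side g [337.55   191.7833] [10  9 60] [ 0.5258 -0.2218  0.064 ] [ 0.526  -0.2255  0.0613]
side g [338.3462 216.2821] [11 10 78] [ 0.5137 -0.1128  0.064 ] [ 0.5139 -0.1164  0.0611]
side g [339.3956 244.6703] [12 11 91] [ 0.5011 -0.0016  0.064 ] [ 0.5012 -0.0041  0.0618]
side g [340.3942 276.9712] [ 12  11 104] [0.489  0.1087 0.064 ] [0.4891 0.1064 0.0616]
side g [ 96.6115 452.8182] [ 67  51 803] [0.8595 0.5718 0.064 ] [0.8218 0.6024 0.1414]
side g [116.9405 471.1747] [ 35  20 269] [0.8131 0.5961 0.064 ] [0.796  0.6106 0.1036]
side g [142.217  473.9575] [ 28  16 212] [0.7707 0.595  0.064 ] [0.7411 0.6236 0.1422]
side b [375.4706 164.8529] [12  7 68] [ 0.424  -0.3731  0.066 ] [ 0.424  -0.3726  0.0664]
```

```bash
cat >> h.py <<'E'
from scipy.spatial.transform import Rotation as Ro
np.set_printoptions(precision=4,suppress=True)
YAW=6.27
TILT=Ro.from_matrix((Ro.from_euler('xyz',[180,0,YAW],degrees=True)*Ro.from_euler('y',20,degrees=True)).as_matrix())
DOWN=Ro.from_euler('xyz',[180,0,YAW],degrees=True)
P={"caps":(.513,-.118,.064),"elbows":(.501,-.0065,.064),"tees":(.4887,.104,.064),"blue":(.4233,-.3755,.066)}
def go(name,off,R=None):
    R=R or (DOWN if name=="blue" else TILT)
    o=env.get_obs(); C=Ro.from_euler('xyz',o["tool_rot"],degrees=True)
    u=-R.as_matrix()[:,2]; T=np.array(P[name])+u*(env.tip_reach+off)
    d=C.inv().apply(T-o["tool_pos"])*1000
    print("t",round(o["time_s"],2),"tcp",o["tool_pos"],"rot",o["tool_rot"],"F",o["force"],"Fax",o["force"]@u,"grip",round(o["grip_width"],4))
    print("target",T,"shift(tool mm)",d.round(1),"turn",(C.inv()*R).as_rotvec(degrees=True).round(2))
E
python3 - <<'E'
from h import *
c=env.read_camera("top")
for uv in((370,326),(280,330),(292,358),(330,326)): print(uv,plane(c,uv,.07))
go("caps",.1)
go("caps",.02)
E
```

```text
(370, 326) [ 0.3659 -0.103   0.07  ]
(280, 330) [0.3477 0.0896 0.07  ]
(292, 358) [0.2905 0.0604 0.07  ]
(330, 326) [ 0.3616 -0.0171  0.07  ]
t 0.3 tcp [ 0.1831 -0.6235  0.2362] rot [-179.9644    0.0045   16.3758] F [ 0.6386  0.9939 -0.2155] Fax -0.45678429061428344 grip 0.0869
target [ 0.4742 -0.1223  0.1711] shift(tool mm) [ 420.6 -398.8   65.3] turn [-1.8  19.96 10.  ]
t 0.3 tcp [ 0.1831 -0.6235  0.2362] rot [-179.9644    0.0045   16.3758] F [ 0.6386  0.9939 -0.2155] Fax -0.45678429061428344 grip 0.0869
target [ 0.5014 -0.1193  0.0959] shift(tool mm) [ 447.6 -393.9  140.5] turn [-1.8  19.96 10.  ]
```

```bash
python3 -m pendant '[{"tx":26,"ty":-25,"jaw":0},{"tx":26,"ty":-25,"jaw":0},{"tx":26,"ty":-25,"jaw":0},{"tx":26,"ty":-25,"jaw":0},{"tx":26,"ty":-25,"jaw":0},{"tx":26,"ty":-25,"jaw":0},{"tx":26,"ty":-25,"jaw":0},{"tx":26,"ty":-25,"jaw":0},{"tx":26,"ty":-25,"jaw":0},{"tx":26,"ty":-25,"jaw":0},{"tx":26,"ty":-25,"jaw":0},{"tx":26,"ty":-25,"jaw":0},{"tx":26,"ty":-25,"jaw":0},{"tx":26,"ty":-25,"jaw":0},{"tx":26,"ty":-25,"jaw":0},{"tx":26,"ty":-25,"jaw":0},{"jaw":0},{"jaw":0}]' 10
python3 -c "
from h import *
go('caps',.1)"
```

```text
t 0.3 tcp [ 0.1831 -0.6235  0.2362] rot [-179.9644    0.0045   16.3758] F [ 0.6386  0.9939 -0.2155] Fax -0.45678429061428344 grip 0.0869
target [ 0.4742 -0.1223  0.1711] shift(tool mm) [ 420.6 -398.8   65.3] turn [-1.8  19.96 10.  ]invalid input at $[0]: expected keys rx, ry, rz, tx, ty, tz, jaw
```

All keys are required, so I'll retype the rows in full.

```bash
python3 -m pendant '[{"rx":0,"ry":0,"rz":0,"tx":26,"ty":-25,"tz":0,"jaw":0},{"rx":0,"ry":0,"rz":0,"tx":26,"ty":-25,"tz":0,"jaw":0},{"rx":0,"ry":0,"rz":0,"tx":26,"ty":-25,"tz":0,"jaw":0},{"rx":0,"ry":0,"rz":0,"tx":26,"ty":-25,"tz":0,"jaw":0},{"rx":0,"ry":0,"rz":0,"tx":26,"ty":-25,"tz":0,"jaw":0},{"rx":0,"ry":0,"rz":0,"tx":26,"ty":-25,"tz":0,"jaw":0},{"rx":0,"ry":0,"rz":0,"tx":26,"ty":-25,"tz":0,"jaw":0},{"rx":0,"ry":0,"rz":0,"tx":26,"ty":-25,"tz":0,"jaw":0},{"rx":0,"ry":0,"rz":0,"tx":26,"ty":-25,"tz":0,"jaw":0},{"rx":0,"ry":0,"rz":0,"tx":26,"ty":-25,"tz":0,"jaw":0},{"rx":0,"ry":0,"rz":0,"tx":26,"ty":-25,"tz":0,"jaw":0},{"rx":0,"ry":0,"rz":0,"tx":26,"ty":-25,"tz":0,"jaw":0},{"rx":0,"ry":0,"rz":0,"tx":26,"ty":-25,"tz":0,"jaw":0},{"rx":0,"ry":0,"rz":0,"tx":26,"ty":-25,"tz":0,"jaw":0},{"rx":0,"ry":0,"rz":0,"tx":26,"ty":-25,"tz":0,"jaw":0},{"rx":0,"ry":0,"rz":0,"tx":26,"ty":-25,"tz":0,"jaw":0},{"rx":0,"ry":0,"rz":0,"tx":0,"ty":0,"tz":0,"jaw":0},{"rx":0,"ry":0,"rz":0,"tx":0,"ty":0,"tz":0,"jaw":0}]' 10
python3 -c "
from h import *
go('caps',.1)"
```

```text
time_s: 1.8
tool_pos: [0.4704, -0.1202, 0.2367]
tool_rot: [180.0, -0.0, 16.7]
force: [-0.9, -1.3, -0.5]
grip_width: -0.0001
t 1.8 tcp [ 0.4704 -0.1202  0.2367] rot [179.9921  -0.0193  16.683 ] F [-0.9124 -1.3106 -0.501 ] Fax -0.1116454522387659 grip -0.0001
target [ 0.4742 -0.1223  0.1711] shift(tool mm) [ 3.1  3.1 65.6] turn [-1.81 19.92 10.31]
```

```bash
python3 -m pendant '[{"rx":0,"ry":0,"rz":5.2,"tx":0,"ty":0,"tz":0,"jaw":0},{"rx":0,"ry":0,"rz":5.2,"tx":0,"ty":0,"tz":0,"jaw":0},{"rx":0,"ry":5,"rz":0,"tx":0,"ty":0,"tz":0,"jaw":0},{"rx":0,"ry":5,"rz":0,"tx":0,"ty":0,"tz":0,"jaw":0},{"rx":0,"ry":5,"rz":0,"tx":0,"ty":0,"tz":0,"jaw":0},{"rx":0,"ry":5,"rz":0,"tx":0,"ty":0,"tz":0,"jaw":0},{"rx":0,"ry":0,"rz":0,"tx":0,"ty":0,"tz":0,"jaw":0},{"rx":0,"ry":0,"rz":0,"tx":0,"ty":0,"tz":0,"jaw":0}]'
python3 -c "
from h import *
go('caps',.1);go('caps',.02);print(env.get_obs()['qpos'])
"
```

```text
time_s: 2.47
tool_pos: [0.4681, -0.124, 0.2365]
tool_rot: [179.9, -19.9, 5.8]
force: [0.8, 0.1, 0.2]
grip_width: 0.0005
t 2.47 tcp [ 0.4681 -0.124   0.2365] rot [179.9439 -19.9063   5.7868] F [0.8028 0.1473 0.2301] Fax -0.06216956334221008 grip 0.0005
target [ 0.4742 -0.1223  0.1711] shift(tool mm) [-16.3  -1.2  63.6] turn [ 0.22  0.09 -0.45]
t 2.47 tcp [ 0.4681 -0.124   0.2365] rot [179.9439 -19.9063   5.7868] F [0.8028 0.1473 0.2301] Fax -0.06216956334221008 grip 0.0005
target [ 0.5014 -0.1193  0.0959] shift(tool mm) [-16.2  -1.5 143.6] turn [ 0.22  0.09 -0.45]
[ 46.9798 -15.7676 -24.7241 119.2622 -18.4299  58.4186 -54.7528]
```

```bash
python3 -m pendant '[{"rx":0,"ry":0,"rz":0,"tx":-4,"ty":0,"tz":25,"jaw":0},{"rx":0,"ry":0,"rz":0,"tx":-4,"ty":0,"tz":25,"jaw":0},{"rx":0,"ry":0,"rz":-0.5,"tx":-4,"ty":-1,"tz":25,"jaw":0},{"rx":0,"ry":0,"rz":0,"tx":-4,"ty":0,"tz":25,"jaw":0},{"rx":0,"ry":0,"rz":0,"tx":0,"ty":0,"tz":20,"jaw":0},{"rx":0,"ry":0,"rz":0,"tx":0,"ty":0,"tz":0,"jaw":0},{"rx":0,"ry":0,"rz":0,"tx":0,"ty":0,"tz":0,"jaw":0}]'
python3 -c "
from h import *
go('caps',.02);print(env.get_obs()['qpos'])
for n in('wrist','side'):
  c=env.read_camera(n); cv2.imwrite(f'pics/{n}1.png',c['img'][:,:,::-1])
"
```

```text
time_s: 3.05
tool_pos: [0.4959, -0.1184, 0.118]
tool_rot: [180.0, -19.9, 6.5]
force: [1.2, 0.4, 0.7]
grip_width: 0.0001
t 3.05 tcp [ 0.4959 -0.1184  0.118 ] rot [179.9521 -19.8877   6.5412] F [1.1556 0.3608 0.6845] Fax 0.23686997509868182 grip 0.0001
target [ 0.5014 -0.1193  0.0959] shift(tool mm) [-2.4  1.5 22.6] turn [-0.04  0.11  0.25]
[ 46.0942  -4.7448 -29.2186 125.2091 -15.1269  41.449  -57.0494]
```

View pics/wrist1.png

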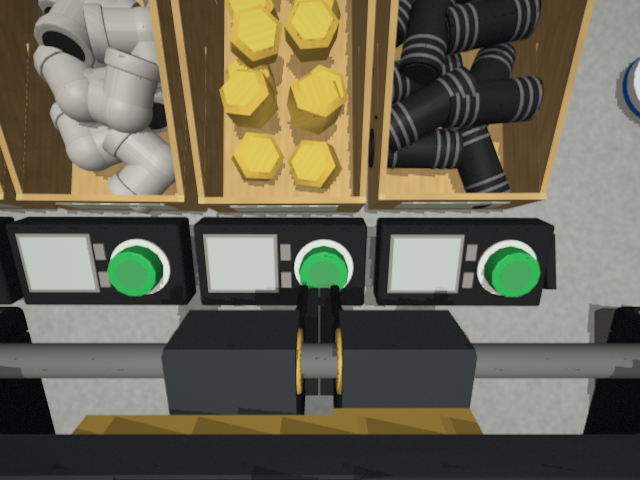

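View pics/side1.png

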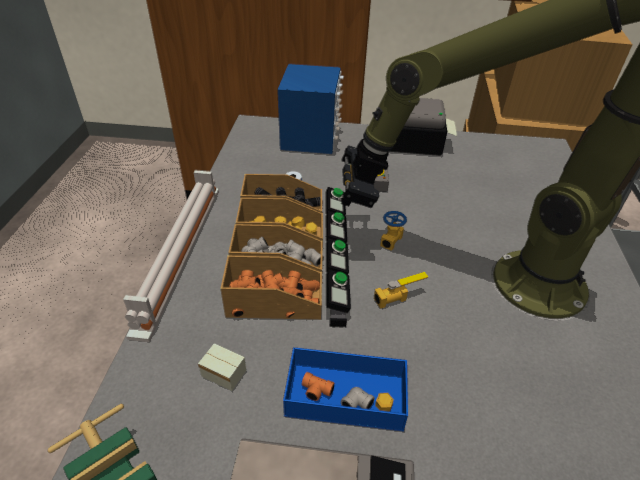

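The wrist view shows the closed fingertips at (320,290), in line with the caps' button at (323,268) and clear of both neighbours. I'll check its position in the wrist camera while creeping in.

```bash
python3 -c "
from h import *
c=env.read_camera('wrist')
for ce,s,m in blobs(c,'g',200): print(ce,s,plane(c,ce,.063),pt(c,ce,np.median(c['range_z'][m])))
"
python3 -m pendant '[{"rx":0,"ry":0,"rz":0,"tx":-1,"ty":0.5,"tz":10,"jaw":0},{"rx":0,"ry":0,"rz":0,"tx":-1,"ty":0.5,"tz":10,"jaw":0},{"rx":0,"ry":0,"rz":0,"tx":0,"ty":0.5,"tz":10,"jaw":0},{"rx":0,"ry":0,"rz":0,"tx":0,"ty":0,"tz":6,"jaw":0},{"rx":0,"ry":0,"rz":0,"tx":0,"ty":0,"tz":0,"jaw":0},{"rx":0,"ry":0,"rz":0,"tx":0,"ty":0,"tz":0,"jaw":0}]'
python3 -c "
from h import *
go('caps',0)"
```

```text
[133.8836 272.5964] [ 106  248   56   50 2096] [ 0.5023 -0.0102  0.063 ] [ 0.5023 -0.0101  0.0627]
[321.1668 269.5157] [ 298  248   48   50 1559] [ 0.5164 -0.119   0.063 ] [ 0.5164 -0.119   0.0638]
[508.0631 273.182 ] [ 481  248   56   51 2093] [ 0.5267 -0.2284  0.063 ] [ 0.5267 -0.2285  0.0628]
time_s: 3.7
tool_pos: [0.506, -0.1193, 0.084]
tool_rot: [179.8, -20.0, 6.5]
force: [-0.0, 0.5, 0.6]
grip_width: 0.0002
t 3.7 tcp [ 0.506  -0.1193  0.084 ] rot [179.8253 -19.9961   6.5143] F [-0.0479  0.521   0.5944] Fax 0.5553865231875067 grip 0.0002
target [ 0.5082 -0.1185  0.0772] shift(tool mm) [-0.2 -0.6  7.2] turn [0.09 0.   0.23]
```

```bash
python3 -m pendant '[{"rx":0,"ry":0,"rz":0,"tx":0,"ty":0,"tz":3,"jaw":0},{"rx":0,"ry":0,"rz":0,"tx":0,"ty":0,"tz":3,"jaw":0},{"rx":0,"ry":0,"rz":0,"tx":0,"ty":0,"tz":0,"jaw":0},{"rx":0,"ry":0,"rz":0,"tx":0,"ty":0,"tz":0,"jaw":0},{"rx":0,"ry":0,"rz":0,"tx":0,"ty":0,"tz":0,"jaw":0}]'
python3 -c "
from h import *
go('caps',0)"
python3 -m pendant '[{"rx":0,"ry":0,"rz":0,"tx":0,"ty":0,"tz":1,"jaw":0},{"rx":0,"ry":0,"rz":0,"tx":0,"ty":0,"tz":1,"jaw":0},{"rx":0,"ry":0,"rz":0,"tx":0,"ty":0,"tz":0,"jaw":0},{"rx":0,"ry":0,"rz":0,"tx":0,"ty":0,"tz":0,"jaw":0},{"rx":0,"ry":0,"rz":0,"tx":0,"ty":0,"tz":0,"jaw":0}]'
python3 -c "
from h import *
go('caps',0)"
```

```text
time_s: 4.12
tool_pos: [0.5079, -0.1192, 0.0782]
tool_rot: [179.8, -20.0, 6.5]
force: [0.2, -0.3, -0.3]
grip_width: 0.0005
t 4.12 tcp [ 0.5079 -0.1192  0.0782] rot [179.8102 -20.0004   6.5103] F [ 0.217  -0.2935 -0.3181] Fax -0.3617577743917727 grip 0.0005
target [ 0.5082 -0.1185  0.0772] shift(tool mm) [-0.  -0.6  1.1] turn [ 0.11 -0.    0.23]
time_s: 4.53
tool_pos: [0.5086, -0.1191, 0.0763]
tool_rot: [179.8, -20.0, 6.5]
force: [-0.3, 0.3, -0.0]
grip_width: 0.0007
t 4.53 tcp [ 0.5086 -0.1191  0.0763] rot [179.815  -19.9955   6.5091] F [-0.3181  0.281  -0.0112] Fax 0.08712872440331695 grip 0.0007
target [ 0.5082 -0.1185  0.0772] shift(tool mm) [ 0.  -0.6 -0.9] turn [0.1  0.   0.22]
```

```bash
python3 -m pendant '[{"rx":0,"ry":0,"rz":0,"tx":0,"ty":0,"tz":1,"jaw":0},{"rx":0,"ry":0,"rz":0,"tx":0,"ty":0,"tz":0.5,"jaw":0},{"rx":0,"ry":0,"rz":0,"tx":0,"ty":0,"tz":0,"jaw":0},{"rx":0,"ry":0,"rz":0,"tx":0,"ty":0,"tz":0,"jaw":0},{"rx":0,"ry":0,"rz":0,"tx":0,"ty":0,"tz":0,"jaw":0}]'
python3 -c "
from h import *
go('caps',0)"
```

```text
time_s: 4.95
tool_pos: [0.5092, -0.1191, 0.075]
tool_rot: [179.8, -20.0, 6.5]
force: [-1.5, -1.3, 1.6]
grip_width: 0.0003
t 4.95 tcp [ 0.5092 -0.1191  0.075 ] rot [179.8091 -20.0029   6.5099] F [-1.5112 -1.2627  1.6191] Fax 2.082428371543746 grip 0.0003
target [ 0.5082 -0.1185  0.0772] shift(tool mm) [-0.1 -0.6 -2.3] turn [ 0.11 -0.    0.23]
```

```bash
python3 -m pendant '[{"rx":0,"ry":0,"rz":0,"tx":0,"ty":0,"tz":1.5,"jaw":0},{"rx":0,"ry":0,"rz":0,"tx":0,"ty":0,"tz":1.5,"jaw":0},{"rx":0,"ry":0,"rz":0,"tx":0,"ty":0,"tz":1,"jaw":0},{"rx":0,"ry":0,"rz":0,"tx":0,"ty":0,"tz":0,"jaw":0},{"rx":0,"ry":0,"rz":0,"tx":0,"ty":0,"tz":0,"jaw":0}]'
python3 -c "
from h import *
go('caps',0)"
```

```text
time_s: 5.37
tool_pos: [0.5106, -0.1189, 0.0711]
tool_rot: [179.8, -20.0, 6.5]
force: [-1.5, 0.5, 2.7]
grip_width: 0.0004
t 5.37 tcp [ 0.5106 -0.1189  0.0711] rot [179.8169 -20.0054   6.504 ] F [-1.5169  0.4959  2.6501] Fax 2.9874128151560377 grip 0.0004
target [ 0.5082 -0.1185  0.0772] shift(tool mm) [-0.1 -0.6 -6.5] turn [ 0.1  -0.01  0.22]
```

```bash
python3 -m pendant '[{"rx":0,"ry":0,"rz":0,"tx":0,"ty":0,"tz":1.5,"jaw":0},{"rx":0,"ry":0,"rz":0,"tx":0,"ty":0,"tz":1.5,"jaw":0},{"rx":0,"ry":0,"rz":0,"tx":0,"ty":0,"tz":0.5,"jaw":0},{"rx":0,"ry":0,"rz":0,"tx":0,"ty":0,"tz":0,"jaw":0},{"rx":0,"ry":0,"rz":0,"tx":0,"ty":0,"tz":0,"jaw":0}]'
python3 -c "
from h import *
go('caps',0)"
```

```text
time_s: 5.78
tool_pos: [0.5117, -0.1188, 0.0679]
tool_rot: [179.8, -20.0, 6.5]
force: [-3.4, 1.0, 4.8]
grip_width: 0.0005
t 5.78 tcp [ 0.5117 -0.1188  0.0679] rot [179.8091 -20.0003   6.515 ] F [-3.3599  1.0399  4.7987] Fax 5.612784322760339 grip 0.0005
target [ 0.5082 -0.1185  0.0772] shift(tool mm) [-0.1 -0.6 -9.9] turn [ 0.11 -0.    0.23]
```

```bash
python3 -m pendant '[{"rx":0,"ry":0,"rz":0,"tx":0,"ty":0,"tz":0.5,"jaw":0},{"rx":0,"ry":0,"rz":0,"tx":0,"ty":0,"tz":0,"jaw":0},{"rx":0,"ry":0,"rz":0,"tx":0,"ty":0,"tz":-3,"jaw":0},{"rx":0,"ry":0,"rz":0,"tx":0,"ty":0,"tz":-10,"jaw":0},{"rx":0,"ry":0,"rz":0,"tx":0,"ty":0,"tz":-20,"jaw":0},{"rx":0,"ry":0,"rz":0,"tx":0,"ty":0,"tz":-20,"jaw":0},{"rx":0,"ry":0,"rz":0,"tx":0,"ty":0,"tz":0,"jaw":0},{"rx":0,"ry":0,"rz":0,"tx":0,"ty":0,"tz":0,"jaw":0}]'
python3 -c "
from h import *
c=env.read_camera('wrist'); cv2.imwrite('pics/wrist2.png',c['img'][:,:,::-1])
for ce,s,m in blobs(c,'g',200): print(ce,s[2:],pt(c,ce,np.median(c['range_z'][m])))
go('elbows',.03)
"
```

```text
time_s: 6.45
tool_pos: [0.4942, -0.1212, 0.1185]
tool_rot: [179.7, -20.1, 6.5]
force: [-0.6, 0.2, -0.1]
grip_width: 0.0006
[129.8386 268.5167] [  56   51 2131] [ 0.5022 -0.0101  0.0627]
[318.2435 266.0461] [  47   45 1626] [ 0.5158 -0.1191  0.0577]
[506.021  268.6281] [  56   50 2100] [ 0.5267 -0.2285  0.0628]
t 6.5 tcp [ 0.4937 -0.1208  0.1174] rot [179.7641 -20.0185   6.5146] F [0.1167 0.1711 0.2857] Fax 0.22240390217745307 grip 0.0004
target [ 0.486  -0.0081  0.1053] shift(tool mm) [   0.8 -112.8   12.6] turn [ 0.15 -0.02  0.23]
```

View pics/wrist2.png

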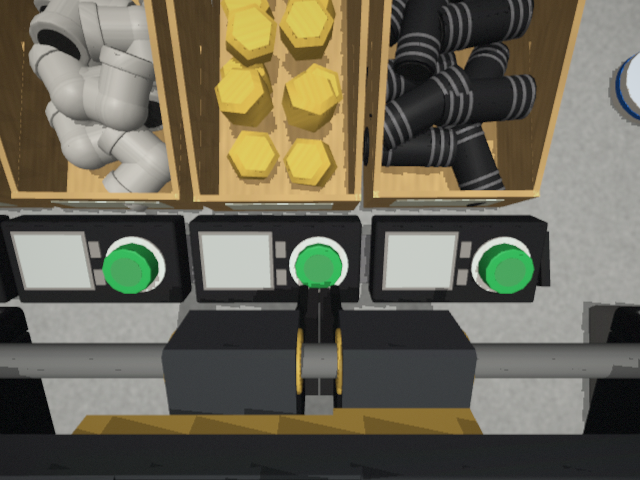

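The caps' button at (318,266) now sits about 6 mm lower than its neighbours, so it has latched. Next are the elbows.

```bash
python3 -m pendant '[{"rx":0,"ry":0,"rz":0,"tx":0,"ty":-28,"tz":0,"jaw":0},{"rx":0,"ry":0,"rz":0,"tx":0,"ty":-28,"tz":0,"jaw":0},{"rx":0,"ry":0,"rz":0,"tx":0,"ty":-28,"tz":0,"jaw":0},{"rx":0,"ry":0,"rz":0.2,"tx":0,"ty":-28,"tz":0,"jaw":0},{"rx":0,"ry":0,"rz":0,"tx":0,"ty":0,"tz":0,"jaw":0},{"rx":0,"ry":0,"rz":0,"tx":0,"ty":0,"tz":12,"jaw":0},{"rx":0,"ry":0,"rz":0,"tx":0,"ty":0,"tz":10,"jaw":0},{"rx":0,"ry":0,"rz":0,"tx":0,"ty":0,"tz":0,"jaw":0},{"rx":0,"ry":0,"rz":0,"tx":0,"ty":0,"tz":0,"jaw":0}]'
python3 -c "
from h import *
c=env.read_camera('wrist'); cv2.imwrite('pics/wrist3.png',c['img'][:,:,::-1])
for ce,s,m in blobs(c,'g',200): print(ce,s[2:],pt(c,ce,np.median(c['range_z'][m])))
go('elbows',0);print(env.get_obs()['qpos'])
"
```

```text
time_s: 7.25
tool_pos: [0.4878, -0.0084, 0.0949]
tool_rot: [180.0, -19.9, 6.3]
force: [0.7, -0.4, -0.1]
grip_width: 0.0006
[110.3301 281.3602] [  63   57 2690] [0.49   0.101  0.0626]
[320.879  273.2497] [  54   47 1570] [ 0.5063 -0.0077  0.0645]
[526.4571 277.7281] [  56   50 2166] [ 0.5157 -0.1175  0.0577]
t 7.3 tcp [ 0.4882 -0.0086  0.0956] rot [179.9543 -19.9192   6.2705] F [0.584  0.2461 0.2842] Fax 0.05930672782863917 grip 0.0005
target [ 0.4962 -0.007   0.0772] shift(tool mm) [ 1.4 -0.7 20.1] turn [0.05 0.08 0.  ]
[ 41.8779  -7.5534 -39.9913 129.6873 -12.339   36.8796 -73.8166]
```

View pics/wrist3.png

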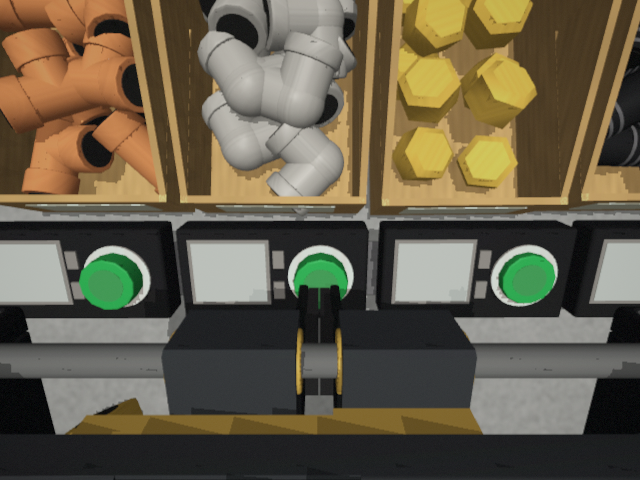

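The fingers are in line with the elbows' button (321,273).

```bash
python3 -m pendant '[{"rx":0,"ry":0,"rz":0,"tx":1,"ty":0,"tz":8,"jaw":0},{"rx":0,"ry":0,"rz":0,"tx":0,"ty":0,"tz":7,"jaw":0},{"rx":0,"ry":0,"rz":0,"tx":0,"ty":0,"tz":4,"jaw":0},{"rx":0,"ry":0,"rz":0,"tx":0,"ty":0,"tz":2,"jaw":0},{"rx":0,"ry":0,"rz":0,"tx":0,"ty":0,"tz":1.5,"jaw":0},{"rx":0,"ry":0,"rz":0,"tx":0,"ty":0,"tz":0,"jaw":0},{"rx":0,"ry":0,"rz":0,"tx":0,"ty":0,"tz":0,"jaw":0},{"rx":0,"ry":0,"rz":0,"tx":0,"ty":0,"tz":0,"jaw":0}]'
python3 -c "
from h import *
go('elbows',0)"
python3 -m pendant '[{"rx":0,"ry":0,"rz":0,"tx":0,"ty":0,"tz":1.5,"jaw":0},{"rx":0,"ry":0,"rz":0,"tx":0,"ty":0,"tz":1.5,"jaw":0},{"rx":0,"ry":0,"rz":0,"tx":0,"ty":0,"tz":1,"jaw":0},{"rx":0,"ry":0,"rz":0,"tx":0,"ty":0,"tz":0,"jaw":0},{"rx":0,"ry":0,"rz":0,"tx":0,"ty":0,"tz":0,"jaw":0}]'
python3 -c "
from h import *
go('elbows',0)"
```

```text
time_s: 7.97
tool_pos: [0.497, -0.0076, 0.0752]
tool_rot: [179.9, -20.0, 6.3]
force: [-2.3, 0.7, 1.6]
grip_width: 0.0004
t 7.97 tcp [ 0.497  -0.0076  0.0752] rot [179.8857 -19.9607   6.3011] F [-2.2523  0.6731  1.5853] Fax 2.2303166294863987 grip 0.0004
target [ 0.4962 -0.007   0.0772] shift(tool mm) [ 0.  -0.7 -2. ] turn [0.1  0.04 0.03]
time_s: 8.38
tool_pos: [0.4986, -0.0075, 0.0715]
tool_rot: [179.9, -20.0, 6.3]
force: [-3.5, 0.8, 2.4]
grip_width: 0.0005
t 8.38 tcp [ 0.4986 -0.0075  0.0715] rot [179.8877 -19.9886   6.2969] F [-3.4746  0.8181  2.4369] Fax 3.440692424466226 grip 0.0005
target [ 0.4962 -0.007   0.0772] shift(tool mm) [-0.2 -0.7 -6.1] turn [0.1  0.01 0.03]
```

```bash
python3 -m pendant '[{"rx":0,"ry":0,"rz":0,"tx":0,"ty":0,"tz":1.5,"jaw":0},{"rx":0,"ry":0,"rz":0,"tx":0,"ty":0,"tz":1.5,"jaw":0},{"rx":0,"ry":0,"rz":0,"tx":0,"ty":0,"tz":1.2,"jaw":0},{"rx":0,"ry":0,"rz":0,"tx":0,"ty":0,"tz":0,"jaw":0},{"rx":0,"ry":0,"rz":0,"tx":0,"ty":0,"tz":0,"jaw":0}]'
python3 -c "
from h import *
go('elbows',0)"
```

```text
time_s: 8.8
tool_pos: [0.5001, -0.0073, 0.0676]
tool_rot: [179.9, -20.0, 6.3]
force: [-4.3, -0.1, 4.4]
grip_width: 0.0004
t 8.8 tcp [ 0.5001 -0.0073  0.0676] rot [179.8896 -19.9794   6.2978] F [-4.2895 -0.0879  4.3966] Fax 5.593098210530095 grip 0.0004
target [ 0.4962 -0.007   0.0772] shift(tool mm) [ -0.3  -0.7 -10.3] turn [0.1  0.02 0.03]
```

```bash
python3 -m pendant '[{"rx":0,"ry":0,"rz":0,"tx":0,"ty":0,"tz":-3,"jaw":0},{"rx":0,"ry":0,"rz":0,"tx":0,"ty":0,"tz":-10,"jaw":0},{"rx":0,"ry":0,"rz":0,"tx":0,"ty":0,"tz":-20,"jaw":0},{"rx":0,"ry":0,"rz":0,"tx":0,"ty":0,"tz":-20,"jaw":0},{"rx":0,"ry":0,"rz":0,"tx":0,"ty":0,"tz":0,"jaw":0},{"rx":0,"ry":0,"rz":0,"tx":0,"ty":0,"tz":0,"jaw":0}]'
python3 -c "
from h import *
c=env.read_camera('wrist')
for ce,s,m in blobs(c,'g',200): print(ce,s[2:],pt(c,ce,np.median(c['range_z'][m])))
go('tees',.03);print(env.get_obs()['qpos'])
"
```

```text
time_s: 9.3
tool_pos: [0.4834, -0.0097, 0.1189]
tool_rot: [179.8, -20.2, 6.3]
force: [1.2, 0.2, -0.2]
grip_width: 0.0004
[130.1118 272.0712] [  55   51 2120] [0.4897 0.1012 0.0626]
[318.29   268.0071] [  47   45 1545] [ 0.5039 -0.0078  0.058 ]
[502.446  268.3239] [  49   45 1695] [ 0.5157 -0.1176  0.0578]
t 9.35 tcp [ 0.4826 -0.0095  0.1178] rot [179.8186 -20.0918   6.3058] F [-0.7961  0.8409  0.0468] Fax 0.28321880050000653 grip 0.0006
target [0.4737 0.1024 0.1053] shift(tool mm) [  -1.  -112.2   12.5] turn [ 0.17 -0.09  0.03]
[ 42.0171 -11.0083 -38.9158 129.1712 -15.0823  40.3128 -71.424 ]
```

Elbows latched. Tees next.

```bash
python3 -m pendant '[{"rx":0,"ry":0,"rz":0,"tx":0,"ty":-28,"tz":0,"jaw":0},{"rx":0,"ry":0,"rz":0,"tx":0,"ty":-28,"tz":0,"jaw":0},{"rx":0,"ry":0,"rz":0,"tx":0,"ty":-28,"tz":0,"jaw":0},{"rx":0,"ry":0,"rz":0,"tx":-1,"ty":-28,"tz":0,"jaw":0},{"rx":0,"ry":0,"rz":0,"tx":0,"ty":0,"tz":0,"jaw":0},{"rx":0,"ry":0,"rz":0,"tx":0,"ty":0,"tz":12,"jaw":0},{"rx":0,"ry":0,"rz":0,"tx":0,"ty":0,"tz":10,"jaw":0},{"rx":0,"ry":0,"rz":0,"tx":0,"ty":0,"tz":0,"jaw":0},{"rx":0,"ry":0,"rz":0,"tx":0,"ty":0,"tz":0,"jaw":0}]'
python3 -c "
from h import *
c=env.read_camera('wrist'); cv2.imwrite('pics/wrist4.png',c['img'][:,:,::-1])
for ce,s,m in blobs(c,'g',200): print(ce,s[2:],pt(c,ce,np.median(c['range_z'][m])))
go('tees',0);print(env.get_obs()['qpos'])
"
```

```text
time_s: 10.1
tool_pos: [0.4757, 0.1027, 0.0951]
tool_rot: [180.0, -19.9, 6.3]
force: [0.4, -0.9, 0.9]
grip_width: 0.0004
[525.9637 278.1522] [  55   50 2149] [ 0.5033 -0.0063  0.0576]
[320.2897 273.5716] [  53   46 1536] [0.494  0.1036 0.0645]
t 10.15 tcp [0.4761 0.1027 0.0957] rot [179.9573 -19.9275   6.2623] F [ 0.2541 -0.1457  0.2785] Fax 0.18075094725593452 grip 0.0004
target [0.4839 0.1035 0.0772] shift(tool mm) [ 1.1  0.  20.1] turn [ 0.05  0.07 -0.01]
[ 40.566   -9.7553 -54.3719 129.535   -8.3578  36.6382 -92.6818]
```

View pics/wrist4.png

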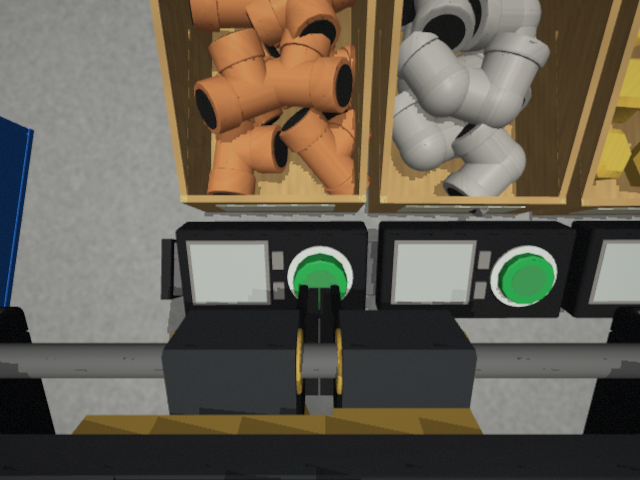

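The tees' button at (320,273) is aligned with the fingers.

```bash
python3 -m pendant '[{"rx":0,"ry":0,"rz":0,"tx":1,"ty":0,"tz":8,"jaw":0},{"rx":0,"ry":0,"rz":0,"tx":0,"ty":0,"tz":7,"jaw":0},{"rx":0,"ry":0,"rz":0,"tx":0,"ty":0,"tz":4,"jaw":0},{"rx":0,"ry":0,"rz":0,"tx":0,"ty":0,"tz":2,"jaw":0},{"rx":0,"ry":0,"rz":0,"tx":0,"ty":0,"tz":1.5,"jaw":0},{"rx":0,"ry":0,"rz":0,"tx":0,"ty":0,"tz":0,"jaw":0},{"rx":0,"ry":0,"rz":0,"tx":0,"ty":0,"tz":0,"jaw":0},{"rx":0,"ry":0,"rz":0,"tx":0,"ty":0,"tz":0,"jaw":0}]'
python3 -c "
from h import *
go('tees',0)"
python3 -m pendant '[{"rx":0,"ry":0,"rz":0,"tx":0,"ty":0,"tz":1.5,"jaw":0},{"rx":0,"ry":0,"rz":0,"tx":0,"ty":0,"tz":1.5,"jaw":0},{"rx":0,"ry":0,"rz":0,"tx":0,"ty":0,"tz":1,"jaw":0},{"rx":0,"ry":0,"rz":0,"tx":0,"ty":0,"tz":0,"jaw":0},{"rx":0,"ry":0,"rz":0,"tx":0,"ty":0,"tz":0,"jaw":0}]'
python3 -c "
from h import *
go('tees',0)"
```

```text
time_s: 10.82
tool_pos: [0.4849, 0.1035, 0.0755]
tool_rot: [179.9, -20.0, 6.3]
force: [-1.7, -0.7, 1.5]
grip_width: 0.0006
t 10.82 tcp [0.4849 0.1035 0.0755] rot [179.8571 -19.9875   6.2998] F [-1.7087 -0.6899  1.5289] Fax 2.0433624686817167 grip 0.0006
target [0.4839 0.1035 0.0772] shift(tool mm) [-0.3 -0.1 -1.8] turn [0.13 0.01 0.03]
time_s: 11.23
tool_pos: [0.4863, 0.1037, 0.0715]
tool_rot: [179.9, -20.0, 6.3]
force: [-1.3, -0.2, 3.2]
grip_width: 0.0005
t 11.23 tcp [0.4863 0.1037 0.0715] rot [179.8871 -19.9855   6.2935] F [-1.271  -0.1977  3.1861] Fax 3.4334376693477733 grip 0.0005
target [0.4839 0.1035 0.0772] shift(tool mm) [-0.3 -0.  -6.1] turn [0.1  0.01 0.02]
```

```bash
python3 -m pendant '[{"rx":0,"ry":0,"rz":0,"tx":0,"ty":0,"tz":1.5,"jaw":0},{"rx":0,"ry":0,"rz":0,"tx":0,"ty":0,"tz":1.5,"jaw":0},{"rx":0,"ry":0,"rz":0,"tx":0,"ty":0,"tz":1.2,"jaw":0},{"rx":0,"ry":0,"rz":0,"tx":0,"ty":0,"tz":0,"jaw":0},{"rx":0,"ry":0,"rz":0,"tx":0,"ty":0,"tz":0,"jaw":0}]'
python3 -c "
from h import *
go('tees',0)"
```

```text
time_s: 11.65
tool_pos: [0.4878, 0.1039, 0.0677]
tool_rot: [179.9, -20.0, 6.3]
force: [-4.5, -1.0, 6.4]
grip_width: 0.0006
t 11.65 tcp [0.4878 0.1039 0.0677] rot [179.8838 -19.9829   6.2925] F [-4.479  -0.988   6.3708] Fax 7.546194035001783 grip 0.0006
target [0.4839 0.1035 0.0772] shift(tool mm) [ -0.5  -0.  -10.2] turn [0.11 0.02 0.02]
```

```bash
python3 -m pendant '[{"rx":0,"ry":0,"rz":0,"tx":0,"ty":0,"tz":-3,"jaw":0},{"rx":0,"ry":0,"rz":0,"tx":0,"ty":0,"tz":-10,"jaw":0},{"rx":0,"ry":0,"rz":0,"tx":0,"ty":0,"tz":-20,"jaw":0},{"rx":0,"ry":0,"rz":0,"tx":0,"ty":0,"tz":-20,"jaw":0},{"rx":0,"ry":0,"rz":0,"tx":0,"ty":0,"tz":0,"jaw":0},{"rx":0,"ry":0,"rz":0,"tx":0,"ty":0,"tz":0,"jaw":0}]'
python3 -c "
from h import *
c=env.read_camera('wrist')
for ce,s,m in blobs(c,'g',200): print(ce,s[2:],pt(c,ce,np.median(c['range_z'][m])))
go('blue',.12);print(env.get_obs()['qpos'])
"
```

```text
time_s: 12.15
tool_pos: [0.4708, 0.1022, 0.1188]
tool_rot: [179.8, -20.2, 6.3]
force: [-0.8, 0.2, -0.0]
grip_width: 0.0008
[319.4058 268.0416] [  46   45 1540] [0.4914 0.1036 0.058 ]
[503.7251 268.5021] [  49   45 1695] [ 0.5031 -0.0063  0.0577]
t 12.2 tcp [0.4701 0.1022 0.1177] rot [179.836  -20.0787   6.3338] F [ 0.3109 -0.308   0.5002] Fax 0.5002148650449697 grip 0.0006
target [ 0.4233 -0.3755  0.2   ] shift(tool mm) [ -64.9  469.9 -110. ] turn [  0.15 -20.08   0.03]
[ 39.6563 -13.9386 -52.0473 129.0507 -12.9847  40.1596 -88.6763]
```

```bash
python3 -m pendant '[{"rx":0,"ry":-5,"rz":0,"tx":0,"ty":0,"tz":-10,"jaw":0},{"rx":0,"ry":-5,"rz":0,"tx":0,"ty":0,"tz":-10,"jaw":0},{"rx":0,"ry":-5,"rz":0,"tx":0,"ty":0,"tz":-10,"jaw":0},{"rx":0,"ry":-5,"rz":0,"tx":0,"ty":0,"tz":-10,"jaw":0},{"rx":0,"ry":0,"rz":0,"tx":0,"ty":0,"tz":-20,"jaw":0},{"rx":0,"ry":0,"rz":0,"tx":0,"ty":0,"tz":-20,"jaw":0},{"rx":0,"ry":0,"rz":0,"tx":0,"ty":0,"tz":0,"jaw":0},{"rx":0,"ry":0,"rz":0,"tx":0,"ty":0,"tz":0,"jaw":0}]'
python3 -c "
from h import *
go('blue',.12);print(env.get_obs()['qpos'])
"
```

```text
time_s: 12.87
tool_pos: [0.4617, 0.1015, 0.1958]
tool_rot: [180.0, -0.0, 6.3]
force: [-0.2, -1.0, -0.1]
grip_width: 0.0001
t 12.87 tcp [0.4617 0.1015 0.1958] rot [179.9765  -0.0046   6.253 ] F [-0.2236 -1.0368 -0.0575] Fax -0.05746252592703714 grip 0.0001
target [ 0.4233 -0.3755  0.2   ] shift(tool mm) [-90.1 470.   -4. ] turn [ 0.02 -0.   -0.02]
[ 44.2096   0.1048 -58.9833 108.9107   0.1203  71.0342 -98.5597]
```

```bash
python3 -m pendant '[{"rx":0,"ry":0,"rz":0,"tx":-5.5,"ty":29,"tz":0,"jaw":0},{"rx":0,"ry":0,"rz":0,"tx":-5.5,"ty":29,"tz":0,"jaw":0},{"rx":0,"ry":0,"rz":0,"tx":-5.5,"ty":29,"tz":0,"jaw":0},{"rx":0,"ry":0,"rz":0,"tx":-5.5,"ty":29,"tz":0,"jaw":0},{"rx":0,"ry":0,"rz":0,"tx":-5.5,"ty":29,"tz":0,"jaw":0},{"rx":0,"ry":0,"rz":0,"tx":-5.5,"ty":29,"tz":0,"jaw":0},{"rx":0,"ry":0,"rz":0,"tx":-5.5,"ty":29,"tz":0,"jaw":0},{"rx":0,"ry":0,"rz":0,"tx":-5.5,"ty":29,"tz":0,"jaw":0},{"rx":0,"ry":0,"rz":0,"tx":-5.5,"ty":29,"tz":0,"jaw":0},{"rx":0,"ry":0,"rz":0,"tx":-5.5,"ty":29,"tz":0,"jaw":0},{"rx":0,"ry":0,"rz":0,"tx":-5.5,"ty":29,"tz":0,"jaw":0},{"rx":0,"ry":0,"rz":0,"tx":-5.5,"ty":29,"tz":0,"jaw":0},{"rx":0,"ry":0,"rz":0,"tx":-5.5,"ty":29,"tz":0,"jaw":0},{"rx":0,"ry":0,"rz":0,"tx":-5.5,"ty":29,"tz":0,"jaw":0},{"rx":0,"ry":0,"rz":0,"tx":-5.5,"ty":29,"tz":0,"jaw":0},{"rx":0,"ry":0,"rz":0,"tx":-5.5,"ty":29,"tz":0,"jaw":0},{"rx":0,"ry":0,"rz":0,"tx":0,"ty":0,"tz":0,"jaw":0},{"rx":0,"ry":0,"rz":0,"tx":0,"ty":0,"tz":0,"jaw":0}]'
python3 -c "
from h import *
c=env.read_camera('wrist'); cv2.imwrite('pics/wrist5.png',c['img'][:,:,::-1])
for ce,s,m in blobs(c,'b',200): print(ce,s[2:],plane(c,ce,.066),pt(c,ce,np.median(c['range_z'][m])))
go('blue',.0);print(env.get_obs()['qpos'])
"
```

```text
time_s: 14.37
tool_pos: [0.4227, -0.3707, 0.1951]
tool_rot: [-180.0, 0.1, 6.1]
force: [0.0, 0.5, 0.4]
grip_width: 0.0005
[335.6976 238.2085] [ 45  49 916] [ 0.4207 -0.3842  0.066 ] [ 0.4207 -0.3842  0.066 ]
t 14.42 tcp [ 0.4235 -0.3689  0.1954] rot [-179.9649    0.083     6.2121] F [0.7301 0.4268 0.0963] Fax 0.09632927763787665 grip 0.0004
target [ 0.4233 -0.3755  0.08  ] shift(tool mm) [ -0.8   6.6 115.4] turn [-0.04  0.08 -0.06]
[ 67.0159  11.49   -32.2593  98.1293   6.4376  72.3084 -50.4832]
```

View pics/wrist5.png

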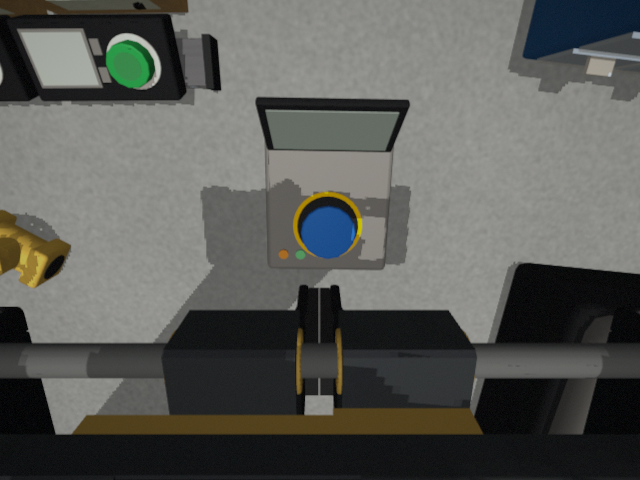

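```bash
python3 -c "
from h import *
c=env.read_camera('wrist')
print(plane(c,(329,229),.066))
for uv in((520,275),(515,290),(500,350),(600,290),(560,300)): print(uv,pt(c,uv,c['range_z'][uv[1],uv[0]]))
c=env.read_camera('top'); cv2.imwrite('pics/top5.png',c['img'][:,:,::-1])
for uv in((585,330),(578,365),(585,410),(600,370)): print(uv,pt(c,uv,c['range_z'][uv[1],uv[0]]))
"
```

```text
[ 0.4282 -0.3765  0.066 ]
(520, 275) [ 0.3891 -0.5609  0.015 ]
(515, 290) [ 0.3738 -0.5602  0.0153]
(500, 350) [ 0.46   -0.4073  0.2674]
(600, 290) [ 0.3987 -0.6029  0.0584]
(560, 300) [ 0.3924 -0.5625  0.0727]
(585, 330) [ 0.3443 -0.2952  0.6254]
(578, 365) [ 0.305 -0.278  0.641]
(585, 410) [ 0.259  -0.2778  0.6524]
(600, 370) [ 0.3008 -0.3038  0.6369]
```

View pics/top5.png

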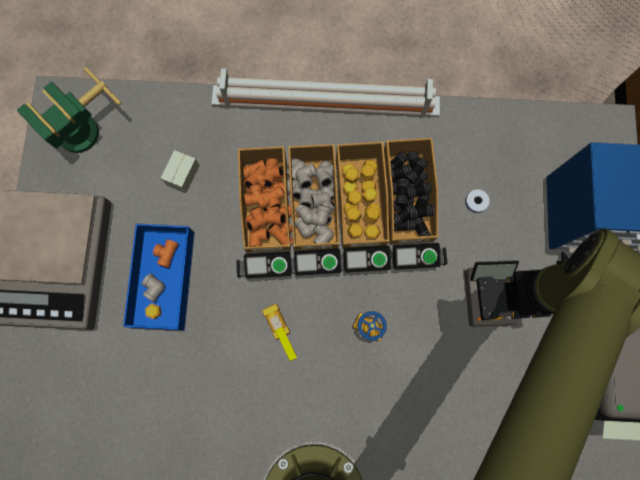

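The terminal's blue button is at wrist pixel (329,229), about (0.425,-0.376), and the black appliance's edge at y≈-0.56 is clear of the gripper. Descend.

```bash
python3 -m pendant '[{"rx":0,"ry":0,"rz":0,"tx":1,"ty":4,"tz":10,"jaw":0},{"rx":0,"ry":0,"rz":0,"tx":0,"ty":4,"tz":20,"jaw":0},{"rx":0,"ry":0,"rz":0,"tx":0,"ty":0,"tz":25,"jaw":0},{"rx":0,"ry":0,"rz":0,"tx":0,"ty":0,"tz":25,"jaw":0},{"rx":0,"ry":0,"rz":0,"tx":0,"ty":0,"tz":15,"jaw":0},{"rx":0,"ry":0,"rz":0,"tx":0,"ty":0,"tz":10,"jaw":0},{"rx":0,"ry":0,"rz":0,"tx":0,"ty":0,"tz":0,"jaw":0},{"rx":0,"ry":0,"rz":0,"tx":0,"ty":0,"tz":0,"jaw":0}]'
python3 -c "
from h import *
c=env.read_camera('wrist'); cv2.imwrite('pics/wrist6.png',c['img'][:,:,::-1])
go('blue',.0)
"
```

```text
time_s: 15.18
tool_pos: [0.4264, -0.3771, 0.0921]
tool_rot: [179.9, 0.0, 6.3]
force: [1.1, -0.3, 1.1]
grip_width: 0.0004
t 15.23 tcp [ 0.4269 -0.3776  0.0931] rot [179.8323  -0.0549   6.2973] F [ 0.3458 -0.1855  0.4049] Fax 0.4048972366099576 grip 0.0005
target [ 0.4233 -0.3755  0.08  ] shift(tool mm) [-3.4 -2.6 13. ] turn [ 0.17 -0.05  0.03]
```

View pics/wrist6.png

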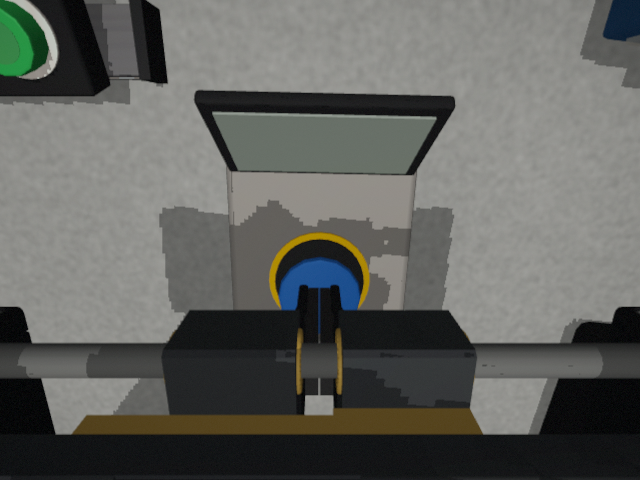

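The fingers are centred over the blue button (320,285).

```bash
python3 -m pendant '[{"rx":0,"ry":0,"rz":0,"tx":-1,"ty":0,"tz":6,"jaw":0},{"rx":0,"ry":0,"rz":0,"tx":0,"ty":0,"tz":4,"jaw":0},{"rx":0,"ry":0,"rz":0,"tx":0,"ty":0,"tz":3,"jaw":0},{"rx":0,"ry":0,"rz":0,"tx":0,"ty":0,"tz":0,"jaw":0},{"rx":0,"ry":0,"rz":0,"tx":0,"ty":0,"tz":0,"jaw":0},{"rx":0,"ry":0,"rz":0,"tx":0,"ty":0,"tz":0,"jaw":0}]'
python3 -c "
from h import *
go('blue',.0)"
python3 -m pendant '[{"rx":0,"ry":0,"rz":0,"tx":0,"ty":0,"tz":2,"jaw":0},{"rx":0,"ry":0,"rz":0,"tx":0,"ty":0,"tz":2,"jaw":0},{"rx":0,"ry":0,"rz":0,"tx":0,"ty":0,"tz":0,"jaw":0},{"rx":0,"ry":0,"rz":0,"tx":0,"ty":0,"tz":0,"jaw":0},{"rx":0,"ry":0,"rz":0,"tx":0,"ty":0,"tz":0,"jaw":0}]'
python3 -c "
from h import *
go('blue',.0)"
```

```text
time_s: 15.73
tool_pos: [0.4253, -0.378, 0.0797]
tool_rot: [179.9, -0.0, 6.2]
force: [0.4, -0.2, 2.3]
grip_width: 0.0006
t 15.73 tcp [ 0.4253 -0.378   0.0797] rot [179.8581  -0.0067   6.2481] F [ 0.3989 -0.1622  2.2855] Fax 2.2855285313702383 grip 0.0006
target [ 0.4233 -0.3755  0.08  ] shift(tool mm) [-1.7 -2.7 -0.3] turn [ 0.14 -0.01 -0.02]
time_s: 16.15
tool_pos: [0.4254, -0.3781, 0.0756]
tool_rot: [179.9, -0.0, 6.3]
force: [-0.8, 0.0, 4.9]
grip_width: 0.0006
t 16.15 tcp [ 0.4254 -0.3781  0.0756] rot [179.8525  -0.0174   6.2522] F [-0.8008  0.0077  4.8908] Fax 4.890806496717811 grip 0.0006
target [ 0.4233 -0.3755  0.08  ] shift(tool mm) [-1.8 -2.8 -4.4] turn [ 0.15 -0.02 -0.02]
```

```bash
python3 -m pendant '[{"rx":0,"ry":0,"rz":0,"tx":0,"ty":0,"tz":2,"jaw":0},{"rx":0,"ry":0,"rz":0,"tx":0,"ty":0,"tz":0,"jaw":0},{"rx":0,"ry":0,"rz":0,"tx":0,"ty":0,"tz":0,"jaw":0},{"rx":0,"ry":0,"rz":0,"tx":0,"ty":0,"tz":0,"jaw":0}]'
python3 -c "
from h import *
go('blue',.0)"
python3 -m pendant '[{"rx":0,"ry":0,"rz":0,"tx":0,"ty":0,"tz":-4,"jaw":0},{"rx":0,"ry":0,"rz":0,"tx":0,"ty":0,"tz":-12,"jaw":0},{"rx":0,"ry":0,"rz":0,"tx":0,"ty":0,"tz":-25,"jaw":0},{"rx":0,"ry":0,"rz":0,"tx":0,"ty":0,"tz":-30,"jaw":0},{"rx":0,"ry":0,"rz":0,"tx":0,"ty":0,"tz":-30,"jaw":0},{"rx":0,"ry":0,"rz":0,"tx":0,"ty":0,"tz":-20,"jaw":0},{"rx":0,"ry":0,"rz":0,"tx":0,"ty":0,"tz":0,"jaw":0},{"rx":0,"ry":0,"rz":0,"tx":0,"ty":0,"tz":0,"jaw":0},{"rx":0,"ry":0,"rz":0,"tx":0,"ty":0,"tz":0,"jaw":0}]'
python3 -c "
from h import *
go('blue',.1)
c=env.read_camera('wrist')
for ce,s,m in blobs(c,'b',200): print(ce,s[2:],pt(c,ce,np.median(c['range_z'][m])))
c=env.read_camera('top'); cv2.imwrite('pics/top7.png',c['img'][:,:,::-1])
for ce,s,m in blobs(c,'g'):
  if s[4]<300: print('top',ce,s[2:],pt(c,ce,np.median(c['range_z'][m])))
"
```

```text
time_s: 16.48
tool_pos: [0.4253, -0.3781, 0.0737]
tool_rot: [179.9, -0.0, 6.3]
force: [-1.7, -1.0, 6.0]
grip_width: 0.0003
t 16.48 tcp [ 0.4253 -0.3781  0.0737] rot [179.8514  -0.0112   6.2501] F [-1.7481 -1.015   6.0321] Fax 6.032104177749875 grip 0.0003
target [ 0.4233 -0.3755  0.08  ] shift(tool mm) [-1.7 -2.8 -6.3] turn [ 0.15 -0.01 -0.02]
time_s: 17.23
tool_pos: [0.4245, -0.3768, 0.1934]
tool_rot: [180.0, 0.1, 6.3]
force: [-0.2, -0.1, -0.9]
grip_width: 0.0005
t 17.23 tcp [ 0.4245 -0.3768  0.1934] rot [179.979    0.0682   6.266 ] F [-0.1913 -0.1413 -0.9077] Fax -0.9077384465777223 grip 0.0005
target [ 0.4233 -0.3755  0.18  ] shift(tool mm) [-1.1 -1.5 13.4] turn [ 0.02  0.07 -0.  ]
[326.8949 241.4734] [ 54  50 847] [ 0.4199 -0.3839  0.0661]
top [ 82.2816 145.233 ] [ 18  12 103] [0.7638 0.5973 0.0158]
top [429.4874 256.6723] [ 12  12 119] [ 0.5251 -0.2308  0.0636]
top [378.8476 259.    ] [ 11  11 105] [ 0.5151 -0.1192  0.0581]
top [328.7925 262.    ] [ 12  11 106] [ 0.5027 -0.0081  0.0578]
top [278.6449 265.0374] [ 12  11 107] [0.4901 0.1028 0.0582]
```

View pics/top7.png

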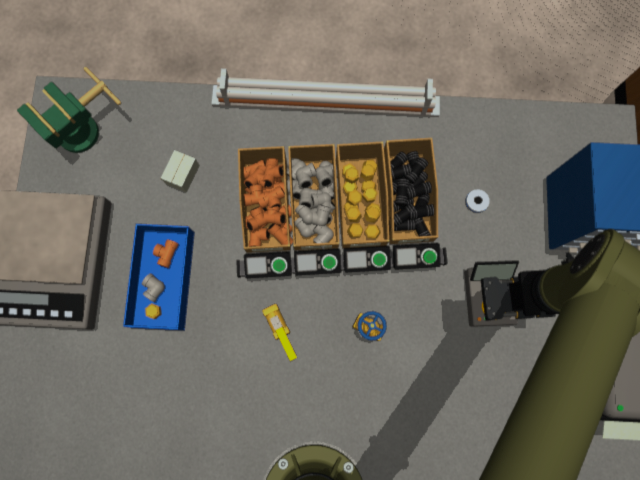

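The top view shows everything in its place. The caps, elbows and tees buttons are about 6 mm down, the nipples' button is still out, the blue button is back at 66 mm, and the arm is clear.

```bash
python3 -c "
from cell import env
print(env.sign_off())"
```

```text
the job is handed in; nothing more can be done
None
```

The order is signed off: I pressed the caps, elbows and tees buttons in that order, then the blue order-complete button. I used closed fingertips along each button's axis and handed the job in at about 17 s of the 61 s allowed. The hand-in reports no verdict, so the result rests on these last checks:

- **Green buttons:** the caps, elbows and tees tops are now at about 58 mm, down from 64 mm, so all three are latched fully in. The nipples' button is unchanged at 64 mm.
- **Blue button:** it was pressed about 6.5 mm with about 6 N. After release its top measured 66 mm, its starting height.
- **Forces:** the highest push I measured was about 7.5 N, on the tees. Readings were taken only at the end of each move, so a brief higher peak would not show, but each press was made in small steps.
- **Loose things:** by eye, the bins, fittings and other items in the top view sit where they were. The arm stands clear, with the fingertips about 110 mm above the blue button.

**Disagreements:** the side and top cameras differed by 2–4 mm on button positions along the rail by range reading. The wrist camera's blue-button centre was about 8 mm off because only part of the button matched the colour mask. I corrected that one from the picture, and no check failed.

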